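# Fit the auxiliary lens to the microscope's zoom unit and hold it home

### The job

The zoom unit of the inspection microscope stands objective end up in its cradle: pull the red dust plug out of its mount and put it in the blue parts tray. Then take the lens with the orange band by its knurled collar, set it collar down over the mount and turn it until the hidden keyways in the collar drop over the three pins, and push it fully home against the spring. Finish while still holding the lens pushed home, so that I can nip up its grub screw, and leave the other things on the bench where they are.

Things in the scene. Friction and masses are not known exactly. Their poses are not given: they have to be found in the camera images.
- zoom: Zoom unit of a video microscope, fixed upright in a black 120 x 120 mm cradle base on the bench, objective end up. Origin: centre of the underside of the base; z up along the optical axis, base edges along x and y. From the bottom: blue camera between aluminium cheeks, saddle with a clamp screw, black barrel 38 mm in diameter, head 56 mm in diameter up to 156 mm, mount.
- mount_face (a point): Centre of the flat face, 44 mm in diameter, on which the lens seats: on the axis of the zoom unit, 160 mm above the bench. From it rises the mount's aluminium spigot, an open tube 36 mm in outer diameter, 24 mm in bore and 24 mm high, its top edge tapered to 31 mm over the last 6 mm. In the wall of the bore two sprung balls hold the dust plug.
- mount_pins (a point): Point on the axis level with the centres of the three brass pins that stand out of the spigot, 10 mm above mount_face. The pins are 5 mm thick, 120 degrees apart (one of them towards the zoom unit's +x) and reach out to a radius of 22 mm; their tops are 12.5 mm above mount_face.
- spring_top (a point): Centre of the top of the steel spring ring, 45 to 54 mm in diameter, that surrounds the mount face. Left alone its top stands 4 mm above mount_face; it starts to give at about 4 N and is level with the face at about 10 N.
- plug: Red dust plug, 30 g, 44 mm high, upright in the spigot's bore at the start. Origin: centre of the underside of its stem; z along its axis. Stem 21 mm in diameter and 22 mm long, with a groove for the sprung balls; above it a knob 28 mm in diameter and 22 mm high, resting on the spigot's rim. Pulled straight up, it lets go with about 10 N after 2 to 8 mm and is out of the bore after 22 mm.
- parts_tray: Blue open tray, fixed on the bench, 120 x 150 mm (x, y) outside, 28 mm high, walls 4 mm, floor 4 mm thick, empty. Origin: centre of its underside; z up.
- lens_stand: Flat grey stand for three lenses, fixed on the bench, 290 x 100 mm (x, y), 8 mm thick. Origin: centre of its underside; z up. The lenses stand on it in a row along its x axis, 90 mm apart, in any order.
- lens: The auxiliary lens to be fitted: black, with an orange band round its upper barrel, 0.15 to 0.25 kg, standing collar down on the lens stand. Origin: centre of the collar's lower edge; z up along its axis. Knurled collar 52 mm in diameter from 0 to 34 mm, above it a barrel 42 mm in diameter up to 48 mm with the front glass on top.
- lens_grip (a point): Point on the lens's axis 30 mm above the collar's lower edge, the height at which to grip the collar so that the fingertips stay clear of the spring ring and the stand.
- lens_bore (a point): Centre of the closed end of the bore under the collar, 26 mm above its lower edge. The bore is 38 mm in diameter, for the spigot. In its lowest 14 mm a brass ring has three keyways about 8 mm wide and 120 degrees apart. They are hidden underneath; the angle at which they lie differs each time and has nothing to do with the lens's x axis or the grub screw.
- lens_edge (a point): Centre of the collar's lower edge. With the keyways off the pins it stops on the pins' tops, 12.5 mm above mount_face, and may be let go and gripped again there. At the right angle (about 4 degrees of play either way, one within every 120 degrees of turning) it drops freely to the spring ring, 4 mm above mount_face. Home is 0 mm.
- lens_blue: Another lens on the stand, to be left alone: black with a blue band, 46 mm in diameter, 58 mm high. Origin: centre of its underside.
- lens_white: Another lens on the stand, to be left alone: grey with a white band, 50 mm in diameter, 32 mm high. Origin: centre of its underside.
- hex_driver: Yellow-handled hex driver 150 mm long lying on the bench, along its x axis. Leave alone.
- tweezers: Steel tweezers 130 mm long lying on the bench, along its x axis. Leave alone.
- cleaner: White bottle of lens cleaner with a blue cap, 44 mm in diameter, 120 mm high. Origin: centre of its underside. Leave alone.
- board: Green circuit board 90 x 110 mm (x, y), 4 mm thick, lying flat. Origin: centre of its underside. Leave alone.
- brush: Brush 130 mm long lying on the bench, along its x axis. Leave alone.
Not all that is in view belongs to the job. Of the things like the plug, leave any that is grey; of the rest the smaller one is meant.

How it is judged (in metres and radians):
On the way, in this order (a step that is already met when the one before it is completed fails the run):
1. the dust plug is out of the mount and lies in the parts tray, let go (x of plug in the frame of parts_tray between -0.056 and 0.056 m and y of plug in the frame of parts_tray between -0.071 and 0.071 m and z of plug in the frame of parts_tray between 0 and 0.052 m and contact force between the fingers and plug below 0.1 N), for 0.2 s.
2. the lens's keyways have dropped over the pins: its collar is down on the spring ring (horizontal distance between lens and mount_face below 0.003 m and angle between the z axis of lens and the z axis of mount_face, either way round below 0.08 rad and z of lens in the frame of mount_face below 0.006 m), for 0.1 s.
At the end, for the whole second after the job is handed in: The lens is on the mount (axes within 3 mm and 0.08 rad) with its collar's lower edge within 1.2 mm of the mount face, the spring pressed down, pushed on the mount with more than 5 N and touched by the fingers with more than 2 N through the last second; the plug lies in the parts tray and is let go (all of step 1 and horizontal distance between lens and mount_face below 0.003 m and angle between the z axis of lens and the z axis of mount_face, either way round below 0.08 rad and z of lens in the frame of mount_face between -0.003 and 0.0012 m and contact force between the fingers and lens above 2 N and contact force between lens and zoom above 5 N); the arm keeps its last pose, push and grip.
It fails at once if another lens, tool, bottle or board is moved by more than 20 mm (distance of any of lens_blue, lens_white, hex_driver, tweezers, cleaner, board, brush from where it was at the start of the episode above 0.02 m).
It also fails if it takes over 72 s, if anything falls off the work surface, if the arm or the gripper's body presses on something with over 40 N, if the wrist force passes 120 N, or if a joint passes its speed limit or range.

### The arm

A 6-joint arm with a two-finger parallel gripper is mounted at the origin on the work surface. World frame = base frame: x ahead of the robot, y to its left, z up, the work surface at z = 0. Lengths are in mm, angles in rad, forces in N, time in s.
With the tool pointing down it reaches from about 350 to 975 mm from the base axis. Payload 7.1 kg.
Tool frame: the origin (TCP) lies between the finger pads; the fingertips stand 14 mm ahead of it and the grasp point (between the pads) lies 5 mm behind it; z points along the fingers, y is the line along which they close (so a half turn about z gives the same grasp; the last joint's range is limited). The gripper opens to 88 mm and grips with 3 to 60 N. Pads are 20 mm wide; open, the fingers measure 115 mm over their backs; the gripper's body (75 mm by 178 mm) begins 61 mm behind the grasp point.
Start: joints at [-1.192, 0.423, 1.63, -0, 1.089, -0.019], TCP at [242.135, -576.173, 211.275] pointing down, gripper open.
Joint ranges: [-3, 3], [-0.9, 2.11], [0.09, 2.58], [-1.31, 4.45], [0.11, 2.69], [-2.54, 2.54]. Speed limits (rad/s): [2.39, 2.39, 3.01, 3.14, 3.14, 3.14].

### API

Orientations are given as a rotation vector (axis times angle).
In Python, from workcell import ctrl gives the robot as it stands. The module is installed in compiled form; this text tells all that it offers.
- The arm moves only by the tool servo_tool, never from a script. Its argument "plan" is a list of rows, each a list of 3 entries, a list of its own where there are three numbers: the closure, from 0 (fully open) to 1 (shut), then the shift along the world's x, y, z in mm, then the turn about the world's z in degrees. In form: [[hand, [x, y, z], yaw], ...]. A call has 1 to 10 rows; each row is the pose to reach, as a shift and turn from the pose commanded when the call began; what a row does not reach only later rows make up. A row lasts 1/12 s, in which the tool goes at most 41.7 mm and 7.16 degrees, less where a joint would pass 70% of its speed; a pose out of reach is approached as far as the arm can. A call with a gripper value outside its range is refused whole. The fingers move at their own pace and stop on an object; the grip force is fixed at half the most. Time passes only in rows, so rows that repeat a pose let the fingers close. It gives the time, the measured TCP pose, the force, the opening and the grip force at its end, in the units of the state.
- ctrl.get_obs(): the state, without advancing time (a new reading comes with each control period).
- ctrl.get_image(name): name is "scene" or "top" or "wrist"; returns the picture (384x512x3 uint8, blue, green, red); there is no depth.
- ctrl.camera_info(name): a dict with "fovy" (degrees; the focal length in pixels is half the picture's height over the tangent of half this angle, whatever the lens; pixels are square), "cx", "cy" (the principal point, pixels), "k1" (the pictures are not rectified: a ray, as slopes to the right and down, at radius r is drawn at 1 + k1 r^2 times it, then the intrinsics apply), "rvec" (rotation vector, rad) and "tvec" (3), from world to camera coordinates, as OpenCV has them; the wrist camera has in their place "T_tool_cam" (4x4, takes a point from camera to tool coordinates, whose origin is the TCP and whose axes are the flange's). Camera axes: x right, y down, z forward; pixel columns grow to the right and rows downward; lengths in mm; the calibration is good to about 2 mm. A picture is of the moment at which its call begins: read the wrist's pose just before it. camera_info takes no time and is no camera call.
- ctrl.close_job(): hands the job in; it is judged then, once.
The state is a dict: "t": time; "qpos": joint angles; "qvel": joint speeds; "joint_torque": joint torques, N m; "ee_pos": TCP position; "orientation": TCP orientation; "ft_force": force on the tool from outside, world axes, zero at the start; "moment": the same for the moment, N m; "width": finger opening in mm; "grasp_force": force on a finger pad.
Only numpy, scipy, OpenCV 4.12 (cv2) and the standard library are available. Lean on these libraries where they do the work, as an engineer would, in place of code of your own. Each camera call takes 0.05 s, during which the arm holds its last target. There are 200 camera calls.

## Working session

There is one attempt and no reset: what is moved stays moved. The work goes in short steps, Python scripts to look and compute and a tool call to move; the robot and the scene stay as the last step left them, time stands still between calls to the robot, and variables do not carry over. Pictures are saved under pics/ and viewed, at most 10 in all, crops included, and the job is handed in when it is done.

Besides the shell and the picture viewer there is one more tool, called as name([rows], argument=value, ...), one row to a line, values as JSON. servo_tool: Moves the arm, as the interface text tells. Its arguments: {"type":"object","properties":{"plan":{"type":"array"}},"required":["plan"]}

```bash
mkdir -p pics; cat > h.py <<'E'
import numpy as np, cv2
from scipy.spatial.transform import Rotation as R
from workcell import ctrl
def cam(name,obs=None):
    i=ctrl.camera_info(name); f=192/np.tan(np.radians(i["fovy"])/2)
    if "rvec" in i:
        Rw=R.from_rotvec(np.ravel(i["rvec"])).as_matrix(); t=np.ravel(i["tvec"])
        Rc=Rw.T; c=-Rw.T@t
    else:
        T=np.array(i["T_tool_cam"]); Rt=R.from_rotvec(obs["orientation"]).as_matrix()
        Rc=Rt@T[:3,:3]; c=Rt@T[:3,3]+np.array(obs["ee_pos"])
    return dict(f=f,cx=i["cx"],cy=i["cy"],k1=i["k1"],R=Rc,c=c)
def ray(C,u,v):
    d=np.array([(u-C["cx"])/C["f"],(v-C["cy"])/C["f"]]); s=d.copy()
    for _ in range(20): s=d/(1+C["k1"]*(s@s))
    return C["c"],C["R"]@np.array([s[0],s[1],1])
def onz(C,u,v,z):
    c,d=ray(C,u,v); return c+d*(z-c[2])/d[2]
def proj(C,p):
    q=C["R"].T@(np.array(p)-C["c"]); s=q[:2]/q[2]; s=s*(1+C["k1"]*(s@s))
    return s*C["f"]+[C["cx"],C["cy"]]
E
python3 - <<'E'
from h import *
o=ctrl.get_obs(); print(o)
a={n:ctrl.get_image(n) for n in("top","scene","wrist")}
for n in a: cv2.imwrite(f"pics/{n}0.png",a[n]); C=cam(n,o); print(n,C)
E
```

```text
{'t': 0.0, 'qpos': array([-1.19201293e+00,  4.23863133e-01,  1.63065681e+00, -6.95667133e-06,
        1.08860367e+00, -1.90008123e-02]), 'qvel': array([-3.55545777e-04,  9.71477861e-04, -5.67935443e-04,  2.24693140e-03,
       -1.89072416e-03, -4.97421402e-06]), 'joint_torque': array([-3.73855855e-04, -5.44631839e+01, -2.73673064e+01,  6.43292419e-02,
        2.26987054e-02, -1.35612931e-04]), 'ee_pos': array([ 241.92453887, -575.67141134,  210.50083468]), 'orientation': array([-3.07818304e+00, -6.20434121e-01,  4.39587677e-04]), 'ft_force': array([-0.2538972 , -1.03204638, -0.5420833 ]), 'moment': array([-0.01870504,  0.00822551,  0.0398549 ]), 'grasp_force': 0.0, 'width': 87.98374601346411}
top {'f': np.float64(400.44741162186153), 'cx': 255.6966166473478, 'cy': 184.96293732878956, 'k1': -0.08001569974561135, 'R': array([[-0.0150327 , -0.9924007 ,  0.12212648],
       [-0.99966692,  0.01235436, -0.02265864],
       [ 0.02097765, -0.12242642, -0.99225587]]), 'c': array([ 431.78167645,  -60.9275095 , 1167.59644825])}
scene {'f': np.float64(499.2723017845489), 'cx': 251.7456819713622, 'cy': 193.87750315345994, 'k1': -0.03792430290912275, 'R': array([[-0.84974376,  0.44047331, -0.28968744],
       [ 0.52717489,  0.71484355, -0.45944024],
       [ 0.00471004, -0.54312242, -0.83964031]]), 'c': array([ 912.20363644,  481.28342877, 1205.83289424])}
wrist {'f': np.float64(323.36424160468835), 'cx': 254.68563104463075, 'cy': 191.20719968040424, 'k1': 0.003075342484096316, 'R': array([[ 0.38761061, -0.89468522, -0.22202787],
       [-0.92182128, -0.376691  , -0.09137521],
       [-0.00188385,  0.24008801, -0.9707493 ]]), 'c': array([ 301.78648948, -550.20279813,  383.84227287])}
```

View pics/top0.png

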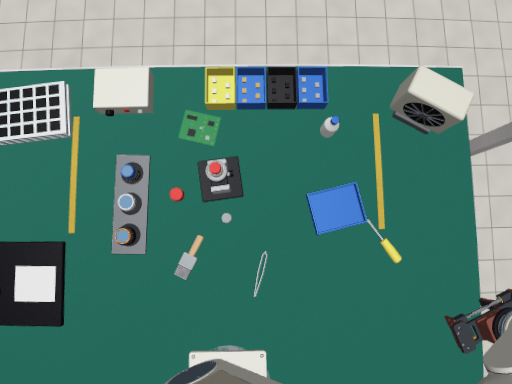

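View pics/scene0.png

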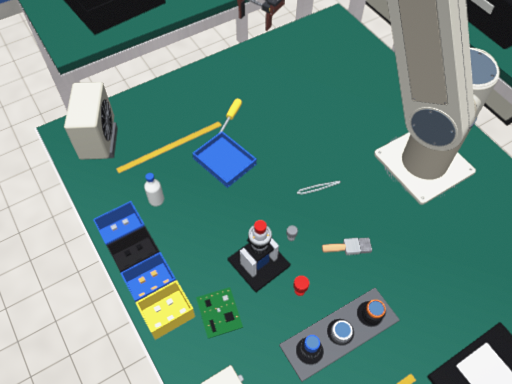

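The top view shows the plug in the mount at about (215,168). A loose red knob is at (176,194), a grey one at (226,217), the tray at (336,208) and the orange lens at (124,236). In the scene view the plug is at (260,227) and the orange lens at (375,310).

```bash
cat > m.py <<'E'
from h import *
def blobs(im,lo,hi,box,amin=8):
    hsv=cv2.cvtColor(im,cv2.COLOR_BGR2HSV); m=cv2.inRange(hsv,lo,hi)
    if lo[0]==0 and hi[0]<9: m|=cv2.inRange(hsv,(170,lo[1],lo[2]),(180,255,255))
    k=np.zeros_like(m); x0,y0,x1,y1=box; k[y0:y1,x0:x1]=m[y0:y1,x0:x1]; return k
def mid(m):
    n,l,s,c=cv2.connectedComponentsWithStats(m); 
    return [(s[i].tolist(),c[i].round(1).tolist()) for i in range(1,n) if s[i,4]>=6]
def tri(C1,p1,C2,p2):
    (a,d),(b,e)=ray(C1,*p1),ray(C2,*p2); d/=np.linalg.norm(d); e/=np.linalg.norm(e)
    s=np.linalg.lstsq(np.c_[d,-e],b-a,rcond=None)[0]; P,Q=a+s[0]*d,b+s[1]*e
    return (P+Q)/2,np.linalg.norm(P-Q)
E
python3 - <<'E'
from m import *
t=cv2.imread("pics/top0.png"); s=cv2.imread("pics/scene0.png"); T,S=cam("top"),cam("scene")
red=((0,130,80),(7,255,255)); org=((5,120,80),(20,255,255)); blu=((100,140,60),(125,255,255))
for n,c,b1,b2 in(("plug",red,(200,155,235,182),(245,215,280,240)),("loose",red,(165,180,190,205),(285,270,320,300)),("orange",org,(108,220,140,250),(355,290,395,330)),("tray",blu,(295,175,375,240),(185,125,265,190))):
    A,B=mid(blobs(t,*c,b1)),mid(blobs(s,*c,b2)); print(n,A,B)
    A=max(A,key=lambda q:q[0][4]);B=max(B,key=lambda q:q[0][4]); print(tri(T,A[1],S,B[1]))
# tray corners
m=blobs(t,*blu,(295,175,375,240)); print("tray",cv2.minAreaRect(cv2.findNonZero(m)))
# stand & base for orientation
gr=cv2.imread("pics/top0.png"); cv2.imwrite("pics/c0.png",np.hstack([cv2.resize(t[145:265,100:250],None,fx=4,fy=4,interpolation=2)]))
for u,v,z in((336,208,14),(176,192,40),(226,217,40)): print(onz(T,u,v,z).round())
E
```

```text
plug [([210, 162, 11, 12, 104], [214.9, 167.7])] [([254, 220, 13, 14, 134], [259.8, 226.2])]
(array([595.30479452,  15.82082912, 198.74320549]), np.float64(1.1885109267747962))
loose [([170, 187, 14, 14, 148], [176.2, 193.9])] [([294, 276, 15, 20, 237], [300.7, 284.7])]
(array([548.27482677, 137.62761894,  42.0129419 ]), np.float64(1.537515675253179))
orange [([116, 228, 15, 16, 46], [124.7, 235.7])] [([366, 300, 20, 18, 103], [374.5, 309.7])]
(array([431.61569186, 283.95394158,  36.63380796]), np.float64(0.6883474362470879))
tray [([306, 182, 61, 53, 2252], [336.1, 207.9])] [([192, 132, 65, 56, 2011], [224.2, 158.6])]
(array([ 504.19183234, -320.48973102,   13.04829816]), np.float64(1.1092945147918165))
tray ((336.2059326171875, 207.82354736328125), (42.44373321533203, 53.35783767700195), 75.96376037597656)
[ 503. -320.   14.]
[553. 139.  40.]
[481.  -2.  40.]
```

View pics/c0.png

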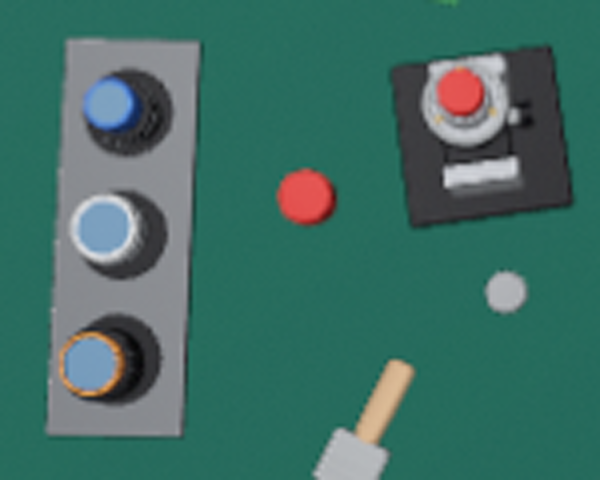

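The crop shows the orange lens's glass at the near end of the stand, around full-image (122.5,235.7). The plug sits in the head of the zoom unit, whose base is turned a few degrees.

servo_tool([
  [0, [175, 296, 60], 33],
  [0, [175, 296, 60], 33],
  [0, [175, 296, 60], 33],
  [0, [175, 296, 60], 33],
  [0, [175, 296, 60], 33],
  [0, [353, 592, 85], 67],
  [0, [353, 592, 85], 67],
  [0, [353, 592, 85], 67],
  [0, [353, 592, 85], 67],
  [0, [353, 592, 85], 67],
])

```text
t: 0.98
ee_pos: [453.5, -219.7, 268.4]
orientation: [2.219, 2.224, -0.0]
ft_force: [0.1, -1.3, -0.7]
width: 87.9
grasp_force: 0.0
```

servo_tool([
  [0, [140, 230, 25], 0],
  [0, [140, 230, 25], 0],
  [0, [140, 230, 25], 0],
  [0, [140, 230, 25], 0],
  [0, [140, 230, 25], 0],
  [0, [140, 230, 25], 0],
  [0, [140, 230, 25], 0],
  [0, [140, 230, 25], 0],
  [0, [140, 230, 25], 0],
  [0, [140, 230, 25], 0],
])

```text
t: 1.82
ee_pos: [592.2, 7.7, 292.6]
orientation: [-2.225, -2.217, 0.002]
ft_force: [0.1, 0.8, -0.2]
width: 88.0
grasp_force: 0.0
```

```bash
python3 - <<'E'
from m import *
o=ctrl.get_obs(); im=ctrl.get_image("wrist"); cv2.imwrite("pics/w1.png",im); W=cam("wrist",o)
print(o["t"],o["ee_pos"],o["orientation"],o["qpos"])
print("plug proj",proj(W,(595.3,15.8,206)))
for b in mid(blobs(im,(0,130,80),(7,255,255),(0,0,512,384))): print(b,onz(W,*b[1],206).round(1))
E
```

```text
1.8167 [592.18877659   7.73507999 292.59639279] [-2.22488018e+00 -2.21696534e+00  2.02692538e-03] [-6.81383180e-03  2.93543957e-01  1.62422531e+00 -4.30553564e-04
  1.22524876e+00 -3.10395179e-03]
plug proj [258.96653052 183.31163916]
([204, 38, 32, 35, 887], [219.4, 55.1]) [565.7 114.3 206. ]
([245, 162, 33, 34, 883], [261.1, 178.8]) [597.1  19.6 206. ]
```

View pics/w1.png

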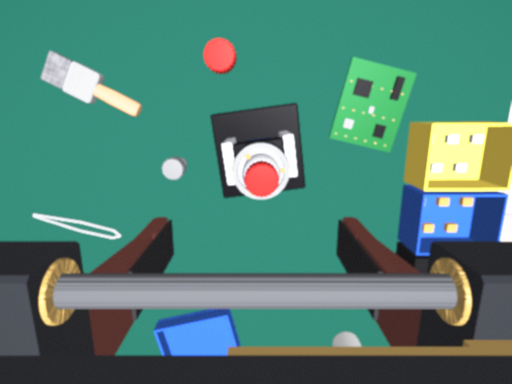

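The wrist view shows the plug's knob at (261,179) in the mount, the larger loose red one at (220,55) and the grey one at (174,169). The tray is at the lower left.

servo_tool([
  [0, [4, 10, -10], 0],
  [0, [4, 10, -40], 0],
  [0, [4, 10, -70], 0],
  [0, [4, 10, -92], 0],
  [0, [4, 10, -92], 0],
  [0, [4, 10, -92], 0],
  [0, [4, 10, -92], 0],
  [0, [4, 10, -92], 0],
])

```text
t: 2.53
ee_pos: [598.2, 18.1, 202.9]
orientation: [2.225, 2.215, 0.003]
ft_force: [-0.4, -0.3, 0.4]
width: 87.7
grasp_force: 0.0
```

```bash
python3 - <<'E'
from m import *
o=ctrl.get_obs(); im=ctrl.get_image("wrist"); cv2.imwrite("pics/w2.png",im); W=cam("wrist",o)
print(o["ee_pos"],W["c"])
for b in mid(blobs(im,(0,130,80),(7,255,255),(150,100,360,384))): print(b,onz(W,*b[1],206).round(1),onz(W,*b[1],200).round(1))
E
```

```text
[598.1798963   18.13058781 202.90404978] [597.57573748  83.79286857 376.24667782]
([229, 201, 50, 54, 2093], [253.6, 227.9]) [597.2  20.6 206. ] [597.2  18.4 200. ]
```

servo_tool([
  [0, [-1, 1, -3], 0],
  [0, [-1, 1, -3], 0],
  [1, [-1, 1, -3], 0],
  [1, [-1, 1, -3], 0],
  [1, [-1, 1, -3], 0],
  [1, [-1, 1, -3], 0],
  [1, [-1, 1, -3], 0],
  [1, [-1, 1, -3], 0],
  [1, [-1, 1, -3], 0],
  [1, [-1, 1, -3], 0],
])

```text
t: 3.42
ee_pos: [596.0, 19.3, 198.1]
orientation: [-2.225, -2.217, 0.0]
ft_force: [-0.0, 0.0, 0.0]
width: 38.1
grasp_force: 0.0
```

servo_tool([
  [1, [0, 0, 1.5], 0],
  [1, [0, 0, 1.5], 0],
  [1, [0, 0, 1.5], 0],
  [1, [0, 0, 1.5], 0],
  [1, [0, 0, 1.5], 0],
  [1, [0, 0, 1.5], 0],
])

```text
t: 3.92
ee_pos: [596.0, 19.3, 199.6]
orientation: [-2.225, -2.217, 0.0]
ft_force: [-0.3, -0.3, 0.5]
width: 0.8
grasp_force: 0.0
```

```bash
python3 - <<'E'
from m import *
o=ctrl.get_obs(); a=ctrl.get_image("wrist");W=cam("wrist",o); s=ctrl.get_image("scene"); t=ctrl.get_image("top"); print(o["ee_pos"])
for n,x,C in(("w",a,W),("s",s,cam("scene")),("t",t,cam("top"))): print(n,mid(blobs(x,(0,130,80),(7,255,255),(0,0,512,384))),proj(C,(596,19.3,200)),proj(C,(596,19.3,186)))
c=cv2.resize(s[180:300,190:330],None,fx=3,fy=3); w=cv2.resize(a,(480,360))
cv2.imwrite("pics/p3.png",np.hstack([w[:, 100:400],c[:360]]))
E
```

```text
[595.99201101  19.33077555 199.62182666]
w [([184, 29, 42, 46, 1501], [204.6, 51.9]), ([233, 204, 50, 55, 954], [259.3, 222.9])] [255.2748274  230.42315188] [255.23308116 222.21335311]
s [([254, 222, 12, 12, 83], [259.0, 228.2]), ([294, 276, 15, 20, 236], [300.6, 284.7])] [260.61682278 227.24574302] [260.49829557 230.17821288]
t [([124, 109, 5, 3, 13], [126.0, 110.0])] [213.59479734 167.16831611] [214.06433297 168.1078444 ]
```

View pics/p3.png

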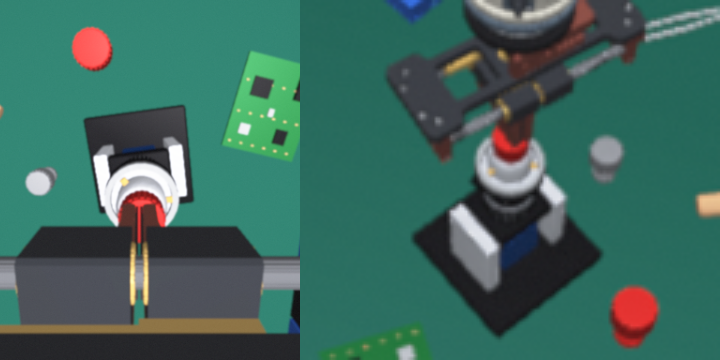

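```bash
python3 - <<'E'
from m import *
a=ctrl.get_image("wrist"); s=ctrl.get_image("scene")
cv2.imwrite("pics/p4.png",np.hstack([cv2.resize(a[170:270,210:310],(400,400),interpolation=cv2.INTER_CUBIC),cv2.resize(s[190:250,230:290],(400,400),interpolation=cv2.INTER_CUBIC)]))
E
```

```text
(no output)
```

View pics/p4.png

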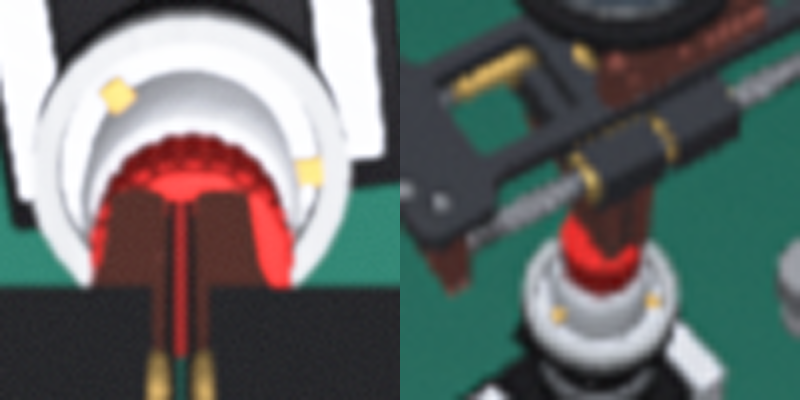

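The fingers have closed above the knob's top without touching it. Two brass pins are visible at wrist (287.5,212.7) and (239.5,194), and at scene (254,237) and (268,235), so I'll triangulate the height from them.

```bash
python3 - <<'E'
from m import *
o=ctrl.get_obs(); W,S=cam("wrist",o),cam("scene"); print(o["ee_pos"],o["width"],o["qpos"])
A=tri(W,(287.5,212.7),S,(254,237.2)); B=tri(W,(239.5,194),S,(268.2,235)); print(A,B)
a=onz(W,287.5,212.7,170);b=onz(W,239.5,194,170); print(a,b,np.linalg.norm(a-b))
# knob: two wrist views + top/scene
W1=cam("wrist",dict(ee_pos=[592.19,7.735,292.6],orientation=[-2.22488,-2.21697,.002])); W2=cam("wrist",dict(ee_pos=[598.18,18.13,202.9],orientation=[2.225,2.215,.003]))
print(tri(W1,(261.1,178.8),W2,(253.6,227.9)),tri(W1,(261.1,178.8),S,(259.8,226.2)),tri(W2,(253.6,227.9),cam("top"),(214.9,167.7)))
E
```

```text
[595.99506115  19.3633483  199.6314943 ] 0.6521336499032161 [ 1.25204552e-02  3.94836016e-01  1.70463911e+00 -3.74796359e-07
  1.04217260e+00  1.60900498e-02]
(array([616.31775935,  23.05157648, 177.86823092]), np.float64(0.6081988343816175)) (array([586.0185262 ,  36.13708481, 179.92257422]), np.float64(1.3044372787162744))
[617.24453313  20.23425505 170.        ] [585.87649673  33.02860508 170.        ] 33.87697006554103
(array([597.20313186,  18.24157181, 199.54380701]), np.float64(0.06433883866152774)) (array([597.43466994,  18.92355083, 205.21189773]), np.float64(1.2175458574140041)) (array([596.48014767,  16.34864191, 193.59698903]), np.float64(1.599656037598235))
```

servo_tool([
  [1, [0, 0, 20], 0],
  [1, [0, 0, 40], 0],
  [1, [0, 0, 40], 0],
  [1, [0, 0, 40], 0],
  [1, [0, 0, 40], 0],
])

```text
t: 4.58
ee_pos: [595.6, 19.3, 239.0]
orientation: [-2.225, -2.217, 0.001]
ft_force: [0.3, -0.4, -0.3]
width: 0.2
grasp_force: 0.0
```

```bash
python3 - <<'E'
from m import *
o=ctrl.get_obs(); a=ctrl.get_image("wrist");W=cam("wrist",o); s=ctrl.get_image("scene"); t=ctrl.get_image("top"); x,y,z=o["ee_pos"]; print(o["ee_pos"],o["ft_force"],o["width"])
for n,im,C in(("w",a,W),("s",s,cam("scene")),("t",t,cam("top"))): print(n,mid(blobs(im,(0,130,80),(7,255,255),(150,0,512,384))),"tip",proj(C,(x,y,z-14)),"tipfront",proj(C,(x,y+10,z-14)),"z+7",proj(C,(x,y+10,z+7)))
cv2.imwrite("pics/p5.png",np.hstack([cv2.resize(a[150:270,200:320],(400,400),interpolation=cv2.INTER_CUBIC),cv2.resize(s[180:240,230:290],(400,400),interpolation=cv2.INTER_CUBIC)]))
E
```

```text
[595.58632067  19.32327884 238.96194205] [ 0.27731608 -0.35323258 -0.29758534] 0.18498644166360048
w [([192, 39, 38, 40, 1166], [210.9, 58.6]), ([237, 189, 42, 44, 1121], [257.8, 207.6])] tip [255.23251041 221.95847024] tipfront [255.18395991 206.25629085] z+7 [255.2202053  217.33404936]
s [([254, 219, 13, 15, 134], [259.8, 226.2]), ([294, 276, 15, 20, 237], [300.7, 284.7])] tip [260.99443291 221.78877653] tipfront [263.37539787 225.07965057] z+7 [263.60606592 220.42742217]
t [] tip [212.71431182 165.59669927] tipfront [208.51840758 165.64758449] z+7 [207.65653649 164.11478245]
```

View pics/p5.png

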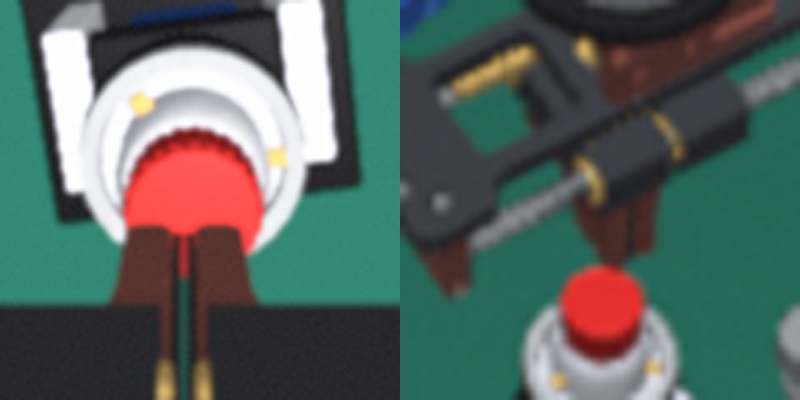

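The tips sit about 10 mm above the nominal TCP in both views, so the fingers really end well short of the stated 14 mm ahead and closed above the knob. I'll go lower by that amount and grip again.

servo_tool([
  [0, [0.5, 0, 0], 0],
  [0, [0.5, 0, 0], 0],
  [0, [0.5, 0, 0], 0],
  [0, [0.5, 0, 0], 0],
  [0, [0.5, 0, 0], 0],
  [0, [0.5, 0, -15], 0],
  [0, [0.5, 0, -35], 0],
  [0, [0.5, 0, -57], 0],
  [0, [0.5, 0, -57], 0],
  [0, [0.5, 0, -57], 0],
])

```text
t: 5.57
ee_pos: [595.8, 19.3, 181.9]
orientation: [-2.224, -2.216, 0.003]
ft_force: [-0.5, -0.0, 0.4]
width: 63.7
grasp_force: 0.0
```

servo_tool([
  [0.75, [0, 0, 0], 0],
  [1, [0, 0, 0], 0],
  [1, [0, 0, 0], 0],
  [1, [0, 0, 0], 0],
  [1, [0, 0, 0], 0],
  [1, [0, 0, 0], 0],
  [1, [0, 0, 0], 0],
  [1, [0, 0, 0], 0],
  [1, [0, 0, 0], 0],
  [1, [0, 0, 0], 0],
])

```text
t: 6.4
ee_pos: [596.7, 19.4, 183.0]
orientation: [2.225, 2.217, 0.0]
ft_force: [-0.7, 0.2, 3.3]
width: 27.0
grasp_force: 30.0
```

servo_tool([
  [1, [0, 0, 3], 0],
  [1, [0, 0, 6], 0],
  [1, [0, 0, 10], 0],
  [1, [0, 0, 16], 0],
  [1, [0, 0, 24], 0],
  [1, [0, 0, 40], 0],
  [1, [0, 0, 70], 0],
  [1, [0, 0, 70], 0],
  [1, [0, 0, 70], 0],
])

```text
t: 7.15
ee_pos: [598.1, 19.4, 255.8]
orientation: [2.223, 2.215, 0.006]
ft_force: [-0.2, 0.4, -1.0]
width: 27.4
grasp_force: 30.0
```

```bash
python3 - <<'E'
from m import *
o=ctrl.get_obs(); s=ctrl.get_image("scene"); print(o["ee_pos"],o["width"],o["grasp_force"],mid(blobs(s,(0,130,80),(7,255,255),(150,100,400,300))))
for q in (195,160+24): print(proj(cam("scene"),(597,19,q)))
E
```

```text
[598.06850749  19.39738876 255.76224827] 27.365365005511237 29.99988555908203 [([256, 205, 12, 18, 138], [261.7, 213.4]), ([294, 276, 15, 20, 236], [300.6, 284.7])]
[260.13881154 228.40238972]
[260.04961281 230.6941889 ]
```

servo_tool([
  [1, [-94, -339, 0], 0],
  [1, [-94, -339, 0], 0],
  [1, [-94, -339, 0], 0],
  [1, [-94, -339, 0], 0],
  [1, [-94, -339, 0], 0],
  [1, [-94, -339, 0], 0],
  [1, [-94, -339, 0], 0],
  [1, [-94, -339, 0], 0],
  [1, [-94, -339, 0], 0],
  [1, [-94, -339, 0], 0],
])

```text
t: 8.03
ee_pos: [500.7, -323.1, 251.7]
orientation: [-2.23, -2.212, 0.002]
ft_force: [-0.3, 0.4, -0.6]
width: 27.5
grasp_force: 30.0
```

servo_tool([
  [1, [0, 0, -40], 0],
  [1, [0, 0, -80], 0],
  [1, [0, 0, -120], 0],
  [1, [0, 0, -160], 0],
  [1, [0, 0, -195], 0],
  [1, [0, 0, -215], 0],
  [1, [0, 0, -220], 0],
  [1, [0, 0, -220], 0],
  [1, [0, 0, -220], 0],
])

```text
t: 8.78
ee_pos: [503.1, -319.3, 33.3]
orientation: [2.225, 2.218, 0.0]
ft_force: [1.2, -0.7, 0.5]
width: 27.1
grasp_force: 30.0
```

servo_tool([
  [1, [0, 0, -4], 0],
  [1, [0, 0, -4], 0],
  [0.4, [0, 0, -4], 0],
  [0.4, [0, 0, -4], 0],
  [0.4, [0, 0, -4], 0],
  [0.4, [0, 0, -4], 0],
  [0, [0, 0, 40], 0],
  [0, [0, 0, 80], 0],
  [0, [0, 0, 120], 0],
  [0, [0, 0, 160], 0],
])

```text
t: 9.62
ee_pos: [502.2, -319.5, 194.5]
orientation: [-2.225, -2.217, 0.0]
ft_force: [0.9, -1.5, 0.1]
width: 76.2
grasp_force: 0.0
```

```bash
python3 - <<'E'
from m import *
o=ctrl.get_obs(); W=cam("wrist",o); im=ctrl.get_image("wrist"); s=ctrl.get_image("scene"); print(o["ee_pos"],o["qpos"])
r=((0,130,80),(7,255,255)); A=mid(blobs(im,*r,(0,0,512,384)));B=mid(blobs(s,*r,(180,120,265,195))); print(A,B)
for a in A: print(onz(W,*a[1],30))
for b in B: print(onz(cam("scene"),*b[1],30))
E
```

```text
[ 502.2074852  -319.48539321  194.46955861] [-5.86583930e-01  3.99560479e-01  1.71085107e+00  8.84854368e-06
  1.03159969e+00 -5.82879977e-01]
[([243, 165, 26, 28, 570], [255.7, 178.5])] [([220, 147, 9, 14, 90], [224.4, 153.3])]
[ 502.91374969 -323.33370427   30.        ]
[ 500.02446676 -326.17325578   30.        ]
```

The plug lies in the tray. On to the orange lens.

servo_tool([
  [0, [-35, 300, 50], 0],
  [0, [-35, 300, 50], 0],
  [0, [-35, 300, 50], 0],
  [0, [-35, 300, 50], 0],
  [0, [-35, 300, 50], 0],
  [0, [-35, 300, 50], 0],
  [0, [-35, 300, 50], 0],
  [0, [-70, 604, 50], 0],
  [0, [-70, 604, 50], 0],
  [0, [-70, 604, 50], 0],
])

```text
t: 10.55
ee_pos: [454.0, 92.1, 241.1]
orientation: [2.226, 2.217, 0.0]
ft_force: [0.8, -0.2, 0.3]
width: 87.9
grasp_force: 0.0
```

servo_tool([
  [0, [-20, 193, -10], 0],
  [0, [-20, 193, -10], 0],
  [0, [-20, 193, -10], 0],
  [0, [-20, 193, -10], 0],
  [0, [-20, 193, -10], 0],
  [0, [-20, 193, -10], 0],
  [0, [-20, 193, -10], 0],
  [0, [-20, 193, -10], 0],
])

```text
t: 11.22
ee_pos: [434.4, 282.8, 230.6]
orientation: [-2.225, -2.218, 0.002]
ft_force: [0.1, -0.1, 0.7]
width: 87.8
grasp_force: 0.0
```

```bash
python3 - <<'E'
from m import *
o=ctrl.get_obs(); im=ctrl.get_image("wrist"); cv2.imwrite("pics/w6.png",im); W=cam("wrist",o)
print(o["ee_pos"],o["qpos"],"exp",proj(W,(432,284,56)))
for b in mid(blobs(im,(5,120,80),(20,255,255),(0,0,512,230))): print(b,onz(W,*b[1],56).round(1),onz(W,*b[1],50))
E
```

```text
[434.41764987 282.76904272 230.64875892] [ 5.54227454e-01  2.43121734e-01  1.84520320e+00 -3.13731181e-04
  1.05454151e+00  5.57476140e-01] exp [252.89692726 171.8928555 ]
([235, 148, 42, 42, 357], [254.6, 170.6]) [433.9 285.4  56. ] [433.85506797 284.33813836  50.        ]
```

View pics/w6.png

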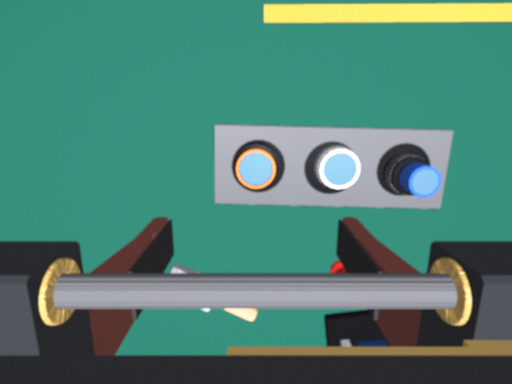

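The row of lenses runs along world x: orange at (255,170), white at (338,168), blue at (415,178). I'll turn +90° to grip across the row.

servo_tool([
  [0, [0, 2, -20], 45],
  [0, [0, 2, -40], 45],
  [0, [0, 2, -60], 45],
  [0, [0, 2, -80], 45],
  [0, [0, 2, -100], 45],
  [0, [0, 2, -100], 90],
  [0, [0, 2, -100], 90],
  [0, [0, 2, -100], 90],
  [0, [0, 2, -100], 90],
  [0, [0, 2, -100], 90],
])

```text
t: 12.1
ee_pos: [435.3, 283.7, 131.3]
orientation: [-0.501, -3.101, 0.0]
ft_force: [0.5, -0.5, 0.4]
width: 87.9
grasp_force: 0.0
```

servo_tool([
  [0, [0, 0, 0], 25],
  [0, [0, 0, 0], 25],
  [0, [0, 0, 0], 25],
  [0, [0, 0, 0], 25],
  [0, [0, 0, 0], 25],
])

```text
t: 12.52
ee_pos: [435.3, 283.9, 131.4]
orientation: [-0.176, 3.137, -0.0]
ft_force: [0.1, -0.8, -0.5]
width: 88.0
grasp_force: 0.0
```

```bash
python3 - <<'E'
from m import *
o=ctrl.get_obs(); im=ctrl.get_image("wrist"); W=cam("wrist",o)
Rt=R.from_rotvec(o["orientation"]).as_matrix(); print(o["ee_pos"],o["qpos"],Rt[:,1],"exp",proj(W,(433.9,285,56)))
for b in mid(blobs(im,(5,120,80),(20,255,255),(150,0,350,260))): print(b,onz(W,*b[1],56).round(1))
E
```

```text
[435.29352465 283.88533646 131.39386677] [ 5.55071935e-01  3.84085698e-01  1.91968511e+00 -1.59731237e-04
  8.37726219e-01 -1.12741391e+00] [-1.11563654e-01  9.93757288e-01 -6.62102949e-05] exp [255.51641723 194.40031275]
([230, 167, 57, 50, 283], [255.8, 183.8]) [425.3 284.3  56. ]
```

servo_tool([
  [0, [-1.5, 1, -30], 0],
  [0, [-1.5, 1, -60], 0],
  [0, [-1.5, 1, -80], 0],
  [0, [-1.5, 1, -95], 0],
  [0, [-1.5, 1, -105], 0],
  [0, [-1.5, 1, -112], 0],
  [0, [-1.5, 1, -118], 0],
  [0, [-1.5, 1, -118], 0],
  [0, [-1.5, 1, -118], 0],
])

```text
t: 13.32
ee_pos: [433.7, 286.4, 13.5]
orientation: [-0.175, 3.136, 0.0]
ft_force: [-0.1, 0.3, -1.4]
width: 87.5
grasp_force: 0.0
```

```bash
python3 - <<'E'
from m import *
o=ctrl.get_obs(); im=ctrl.get_image("wrist"); print(o["ee_pos"],o["ft_force"])
s=ctrl.get_image("scene")
cv2.imwrite("pics/p7.png",np.hstack([cv2.resize(im,(480,360)),cv2.resize(s[270:360,330:410],(320,360),interpolation=cv2.INTER_CUBIC)]))
E
```

```text
[433.65742011 286.39832263  13.53873781] [-0.05075786  0.27493114 -1.43650695]
```

View pics/p7.png

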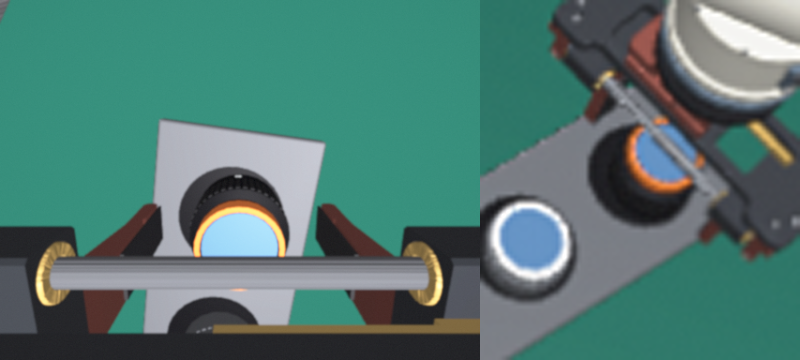

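The lens stands between the open fingers, its ring at about (240,245) in the half-size view, with no contact yet.

servo_tool([
  [1, [0, 0, 0], 0],
  [1, [0, 0, 0], 0],
  [1, [0, 0, 0], 0],
  [1, [0, 0, 0], 0],
  [1, [0, 0, 0], 0],
  [1, [0, 0, 0], 0],
  [1, [0, 0, 0], 0],
  [1, [0, 0, 0], 0],
])

```text
t: 14.08
ee_pos: [433.4, 286.4, 13.3]
orientation: [-0.176, 3.137, 0.0]
ft_force: [0.4, 0.0, 1.2]
width: 51.9
grasp_force: 30.0
```

servo_tool([
  [1, [0, 0, 10], 0],
  [1, [0, 0, 40], 0],
  [1, [0, 0, 80], 0],
  [1, [0, 0, 120], 0],
  [1, [0, 0, 160], 0],
  [1, [0, 0, 200], 0],
  [1, [30, -40, 225], 0],
  [1, [60, -80, 225], 0],
  [1, [80, -120, 225], 0],
  [1, [100, -160, 225], 0],
])

```text
t: 14.92
ee_pos: [521.6, 149.2, 239.6]
orientation: [-0.178, 3.134, 0.001]
ft_force: [0.3, 0.2, -1.0]
width: 51.2
grasp_force: 30.0
```

servo_tool([
  [1, [62, -105, 0], 0],
  [1, [62, -105, 0], 0],
  [1, [62, -105, 0], 0],
  [1, [62, -105, 0], 0],
  [1, [62, -105, 0], 0],
  [1, [62, -105, 0], 0],
])

```text
t: 15.42
ee_pos: [581.9, 45.3, 237.8]
orientation: [0.174, -3.136, -0.0]
ft_force: [0.0, -0.1, -1.7]
width: 52.0
grasp_force: 30.0
```

```bash
python3 - <<'E'
from m import *
o=ctrl.get_obs(); im=ctrl.get_image("wrist"); W=cam("wrist",o); s,t=ctrl.get_image("scene"),ctrl.get_image("top")
cv2.imwrite("pics/w8.png",im); cv2.imwrite("pics/s8.png",s); cv2.imwrite("pics/t8.png",t)
print(o["ee_pos"],o["qpos"],o["width"],o["grasp_force"])
og=((5,120,80),(20,255,255)); e=np.array(o["ee_pos"]); zt=e[2]-5.3+48
m=blobs(im,*og,(200,150,320,300)); print(mid(m))
for b in mid(m): print(onz(W,*b[1],zt)-e)
print(mid(blobs(s,*og,(240,190,290,240))))
# empty spigot after plug removal in the current scene/top
print("pred lens axis in scene at zt", proj(cam("scene"),(e[0],e[1],zt)))
print(o["t"])
E
```

```text
[581.9487688   45.29577974 237.7915654 ] [ 5.71319365e-02  3.33825397e-01  1.69913390e+00  3.20305034e-04
  1.10985613e+00 -1.62482430e+00] 51.985317900048415 29.999728705734015
[([205, 214, 100, 60, 791], [253.5, 230.9])]
[-15.44665089  -1.69003852  42.7       ]
[([279, 193, 3, 3, 6], [280.3, 194.3]), ([263, 209, 14, 18, 68], [268.0, 220.0])]
pred lens axis in scene at zt [273.34897629 215.02033604]
15.4167
```

View pics/w8.png

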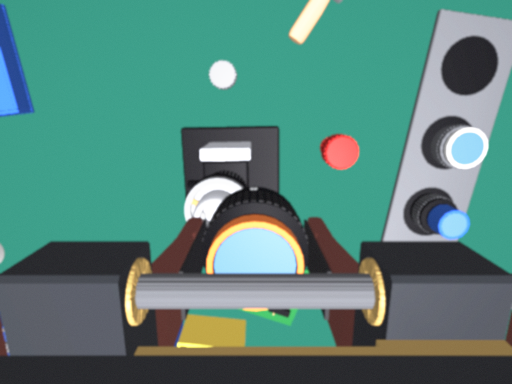

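Here the lens is held level, its front ring centred near (255,266), with the empty mount just beyond it at (215,205). No pictures are left to view, so I'll continue by numbers.

```bash
python3 - <<'E'
from m import *
o=ctrl.get_obs(); W=cam("wrist",o); e=np.array(o["ee_pos"]); im=cv2.imread("pics/w8.png")
hsv=cv2.cvtColor(im,cv2.COLOR_BGR2HSV); print(hsv[250,255],hsv[235,255],hsv[228,255],hsv[222,255],hsv[215,255])
k=blobs(im,(95,60,120),(115,200,255),(200,215,310,271)); n,l,s,c=cv2.connectedComponentsWithStats(k); i=1+s[1:,4].argmax()
cn=max(cv2.findContours((l==i).astype(np.uint8),0,1)[0],key=len)[:,0]; print(s[i]); p=cn[(cn[:,1]<269)]
w=np.array([onz(W,u,v,e[2]+42.7)[:2]-e[:2] for u,v in p])
A=np.c_[w,np.ones(len(w))]; q=np.linalg.lstsq(A,(w**2).sum(1),rcond=None)[0]; print("glass circle c rel tcp",q[:2]/2,"r",np.sqrt(q[2]+(q[:2]**2).sum()/4))
# expected knowns: spigot in w2 (bright low-saturation outer contour)
E
```

```text
[ 97  69 254] [ 97  64 254] [127  26 242] [ 25 130 255] [ 10 181 176]
[ 214  229   83   42 2791]
glass circle c rel tcp [1.54974553 0.69563021] r 18.09147672842557
```

servo_tool([
  [1, [13, -26, 0], 0],
  [1, [13, -26, 0], 0],
  [1, [13, -26, 0], 0],
  [1, [13, -26, 0], 0],
  [1, [13, -26, 0], 0],
])

```text
t: 15.98
ee_pos: [595.2, 20.4, 237.9]
orientation: [0.177, -3.136, -0.0]
ft_force: [0.5, 0.7, -0.8]
width: 51.2
grasp_force: 30.0
```

servo_tool([
  [1, [0.6, -2.3, -20], 0],
  [1, [0.6, -2.3, -40], 0],
  [1, [0.6, -2.3, -46], 0],
  [1, [0.6, -2.3, -46], 0],
  [1, [0.6, -2.3, -46], 0],
  [1, [0.6, -2.3, -49], 0],
  [1, [0.6, -2.3, -51], 0],
  [1, [0.6, -2.3, -53], 0],
  [1, [0.6, -2.3, -53], 0],
])

```text
t: 16.73
ee_pos: [596.3, 17.1, 185.0]
orientation: [-0.176, 3.136, -0.0]
ft_force: [-0.9, -0.3, -1.3]
width: 51.8
grasp_force: 30.0
```

servo_tool([
  [1, [0, 0.5, -2], 0],
  [1, [0, 0.5, -4], 0],
  [1, [0, 0.5, -5], 0],
  [1, [0, 0.5, -6], 0],
  [1, [0, 0.5, -6], 0],
  [1, [0, 0.5, -6], 0],
])

```text
t: 17.23
ee_pos: [596.3, 17.5, 178.8]
orientation: [0.176, -3.136, 0.0]
ft_force: [0.2, -0.2, -2.3]
width: 51.7
grasp_force: 30.0
```

servo_tool([
  [1, [0, 0, -1], 0],
  [1, [0, 0, -1.5], 0],
  [1, [0, 0, -2], 0],
  [1, [0, 0, -2], 0],
  [1, [0, 0, -2], 0],
])

```text
t: 17.65
ee_pos: [596.6, 17.6, 177.5]
orientation: [-0.176, 3.136, -0.0]
ft_force: [-1.3, -0.3, 4.3]
width: 51.6
grasp_force: 30.0
```

servo_tool([
  [1, [0, 0, -1], -2.5],
  [1, [0, 0.1, -1], -5],
  [1, [0, 0.1, -1], -7.5],
  [1, [0, 0.2, -1], -10],
  [1, [0, 0.2, -1], -12.5],
  [1, [0, 0.2, -1], -15],
  [1, [0, 0.3, -1], -17.5],
  [1, [0, 0.3, -1], -20],
  [1, [0, 0.3, -1], -22.5],
  [1, [0, 0.3, -1], -25],
])

```text
t: 18.48
ee_pos: [597.5, 17.7, 177.3]
orientation: [0.51, 3.097, 0.0]
ft_force: [-0.9, -0.6, 9.0]
width: 51.7
grasp_force: 30.0
```

servo_tool([
  [1, [0, 0.1, 0], -2.5],
  [1, [0, 0.1, 0], -5],
  [1, [0, 0.1, 0], -7.5],
  [1, [0, 0.2, 0], -10],
  [1, [0, 0.2, 0], -12.5],
  [1, [0, 0.2, 0], -15],
  [1, [0, 0.3, 0], -17.5],
  [1, [0, 0.3, 0], -20],
  [1, [0, 0.3, 0], -22.5],
  [1, [0, 0.3, 0], -25],
])

```text
t: 19.32
ee_pos: [597.5, 17.9, 177.3]
orientation: [1.168, 2.913, 0.001]
ft_force: [-0.7, -0.0, 9.0]
width: 51.4
grasp_force: 30.0
```

servo_tool([
  [1, [0, 0, 0], -2.5],
  [1, [0, 0, 0], -5],
  [1, [0, 0, 0], -7.5],
  [1, [0, 0, 0], -10],
  [1, [0, 0, 0], -12.5],
  [1, [0, 0, 0], -15],
  [1, [0, 0, 0], -17.5],
  [1, [0, 0, 0], -20],
  [1, [0, 0, 0], -22.5],
  [1, [0, 0, 0], -25],
])

```text
t: 20.15
ee_pos: [597.5, 17.9, 177.2]
orientation: [1.771, 2.592, 0.002]
ft_force: [-0.8, -1.0, 6.4]
width: 51.3
grasp_force: 30.0
```

servo_tool([
  [1, [0, 0, 0], -2.5],
  [1, [0, 0, 0], -5],
  [1, [0, 0, 0], -7.5],
  [1, [0, 0, 0], -10],
  [1, [0, 0, 0], -12.5],
  [1, [0, 0, 0], -15],
  [1, [0, 0, 0], -17.5],
  [1, [0, 0, 0], -20],
  [1, [0, 0, 0], -22.5],
  [1, [0, 0, 0], -25],
])

```text
t: 20.98
ee_pos: [597.8, 18.4, 177.3]
orientation: [2.29, 2.147, 0.004]
ft_force: [-0.3, -0.3, 7.8]
width: 51.4
grasp_force: 30.0
```

servo_tool([
  [1, [0, 0, 0], -2.5],
  [1, [0, 0, 0], -5],
  [1, [0, 0, 0], -7.5],
  [1, [0, 0, 0], -10],
  [1, [0, 0, 0], -12.5],
  [1, [0, 0, 0], -15],
  [1, [0, 0, 0], -17.5],
  [1, [0, 0, 0], -20],
  [1, [0, 0, 0], -22.5],
  [1, [0, 0, 0], -25],
])

```text
t: 21.82
ee_pos: [597.7, 18.1, 177.3]
orientation: [2.701, 1.601, 0.004]
ft_force: [0.1, 0.1, 8.0]
width: 51.6
grasp_force: 30.0
```

```bash
python3 - <<'E'
from h import *
o=ctrl.get_obs(); print(o["qpos"],o["moment"],o["ft_force"],o["ee_pos"])
E
```

```text
[ 1.05129616e-02  4.22693427e-01  1.71998588e+00 -2.19898928e-04
  9.95724858e-01  5.11409827e-01] [-0.08769752  0.03122517  0.13659534] [0.14875566 0.11118728 8.00538166] [597.66013985  18.12482203 177.29343871]
```

```bash
python3 - <<'E'
from h import *
a=cv2.imread("pics/w8.png"); b=ctrl.get_image("wrist"); cv2.imwrite("pics/w9.png",b)
for n,im in(("8",a),("9",b)):
    g=cv2.cvtColor(im,6)[180:224,205:306]; print(n); 
    ys,xs=np.where(g>110); print([(x+205,y+180,g[y,x]) for y,x in zip(ys,xs) if 225<x+205<285 and y+180<212][:40])
r=cv2.matchTemplate(cv2.cvtColor(b,6)[170:260,200:320],cv2.cvtColor(a,6)[182:218,222:288],cv2.TM_CCOEFF_NORMED); print(cv2.minMaxLoc(r))
E
```

```text
8
[(np.int64(226), np.int64(180), np.uint8(247)), (np.int64(227), np.int64(180), np.uint8(238)), (np.int64(228), np.int64(180), np.uint8(227)), (np.int64(229), np.int64(180), np.uint8(209)), (np.int64(230), np.int64(180), np.uint8(182)), (np.int64(231), np.int64(180), np.uint8(159)), (np.int64(232), np.int64(180), np.uint8(134)), (np.int64(280), np.int64(180), np.uint8(120)), (np.int64(281), np.int64(180), np.uint8(130)), (np.int64(282), np.int64(180), np.uint8(131)), (np.int64(283), np.int64(180), np.uint8(130)), (np.int64(284), np.int64(180), np.uint8(131)), (np.int64(226), np.int64(181), np.uint8(253)), (np.int64(227), np.int64(181), np.uint8(252)), (np.int64(228), np.int64(181), np.uint8(250)), (np.int64(229), np.int64(181), np.uint8(247)), (np.int64(230), np.int64(181), np.uint8(237)), (np.int64(231), np.int64(181), np.uint8(225)), (np.int64(232), np.int64(181), np.uint8(197)), (np.int64(233), np.int64(181), np.uint8(162)), (np.int64(234), np.int64(181), np.uint8(127)), (np.int64(280), np.int64(181), np.uint8(120)), (np.int64(281), np.int64(181), np.uint8(128)), (np.int64(282), 
[... 2027 characters left out ...]
int64(180), np.uint8(190)), (np.int64(267), np.int64(180), np.uint8(176)), (np.int64(268), np.int64(180), np.uint8(160)), (np.int64(269), np.int64(180), np.uint8(145)), (np.int64(270), np.int64(180), np.uint8(126)), (np.int64(237), np.int64(181), np.uint8(114)), (np.int64(238), np.int64(181), np.uint8(130)), (np.int64(239), np.int64(181), np.uint8(152)), (np.int64(240), np.int64(181), np.uint8(171)), (np.int64(241), np.int64(181), np.uint8(188)), (np.int64(242), np.int64(181), np.uint8(206)), (np.int64(243), np.int64(181), np.uint8(220)), (np.int64(244), np.int64(181), np.uint8(227)), (np.int64(245), np.int64(181), np.uint8(234))]
(-0.7614922523498535, 0.5524002909660339, (18, 46), (22, 14))
```

```bash
python3 - <<'E'
from h import *
for n in "89":
    g=cv2.cvtColor(cv2.imread(f"pics/w{n}.png"),6); print(n); print(g[184:204:2,216:296:4])
E
```

```text
8
[[255 254 254 253 253 236  81  28  52  79  79  82  83  81  85  83 121 130
  130 129]
 [255 255 255 255 254 254 186  32  43  86  88  67  75  83  85  82 119 130
  131 131]
 [255 255 255 255 255 254 231  29  34 162 154  25  36  63  81  83 119 130
  130 130]
 [188 192 237 255 255 227  90  21  21 108  90  25  19  25  47  78 120 130
  130 130]
 [168 167 167 218 243  54  25  23  25  25  22  30  23  24  20  44 116 131
  131 131]
 [178 175 170 140  63  18  27  25  26  26  25  29  20  29  21  22  78 130
  130 132]
 [191 188 168  63  28  23  30  25  27  30  21  31  23  29  25  29  26 103
  130 131]
 [225 213 127  25  27  23  27  28  23  32  24  31  22  28  25  29  29  49
  128 129]
 [255 248  54  26  28  24  30  45  36  53  34  68  34  41  24  28  26  22
  104 130]
 [255 236  23  26  29  44  50  62  48  57  53  67  41  70  32  35  28  27
   50 129]]
9
[[145  32  35  32 129 238 247 247 246 248 247 247 246 246 242 199  78  30
   46 121]
 [ 67  30  29 106 226 248 247 245 230 224 225 227 238 246 245 243 178  45
   45  44]
 [ 27  40  44 219 245 247 230 141  85 161 146  65 115 210 244 245 241 132
   27  38]
 [ 37  32 125 246 244 197  81  18  22 102  79  21  13  51 152 240 246 227
   47  41]
 [ 39  37 230 247 190  44  23  23  23  28  22  30  22  21  25 144 243 245
  132  40]
 [ 38 112 248 231  63  14  27  25  25  28  22  29  18  30  22  27 167 245
  226  44]
 [ 48 210 245 105  24  22  27  26  24  29  23  30  18  30  20  24  38 217
  246 110]
 [124 246 183  22  27  21  26  28  25  31  22  28  22  28  22  26  27 101
  245 191]
 [191 246  67  24  29  25  27  35  22  42  28  42  24  32  18  25  29  24
  216 238]
 [220 186  24  23  26  33  34  48  44  58  55  52  35  47  22  30  25  24
  100 244]]
```

The grub screw hasn't shifted in the wrist picture, so the lens turns with the hand and the mount ring shows evenly around it. I'll measure the remaining centring error from that ring.

```bash
cat > ring.py <<'E'
from m import *
def circ(w):
    q=np.linalg.lstsq(np.c_[w,np.ones(len(w))],(w**2).sum(1),rcond=None)[0]; c=q[:2]/2; return c,np.sqrt(q[2]+c@c)
def ring(im,o):
    W=cam("wrist",o); e=np.array(o["ee_pos"]); hsv=cv2.cvtColor(im,cv2.COLOR_BGR2HSV)
    m=cv2.inRange(hsv,(0,0,190),(180,40,255)); P,Q=[],[]
    C0=np.array([256,238.])
    for a in np.radians(np.arange(205,336,3)):
        d=np.array([np.cos(a),np.sin(a)]); v=[m[tuple(np.round(C0+d*r).astype(int)[::-1])]>0 for r in range(35,85)]
        if any(v):
            i=v.index(True); j=i
            while j<49 and v[j]: j+=1
            P.append(C0+d*(35+i-.5)); Q.append(C0+d*(35+j-.5))
    def rob(P,z):
        w=np.array([onz(W,*p,z)[:2] for p in P])
        for _ in range(4):
            c,r=circ(w); s=abs(np.linalg.norm(w-c,axis=1)-r); w=w[s<=max(.5,2*np.median(s))]
        return c.round(2),r.round(2),len(w),s.mean().round(2)
    print("tcp",e.round(2),"inner(collar silhouette) z172..206",rob(P,e[2]-5.3),rob(P,e[2]+28.7)); 
    for z in(156,160,164): print(z,"outer",rob(Q,z))
    g=cv2.inRange(hsv,(95,60,120),(115,200,255)); g[:,:205]=0;g[:,310:]=0;g[270:]=0;g[:205]=0
    cn=max(cv2.findContours(g,0,1)[0],key=len)[:,0]; print("glass",rob([p for p in cn if p[1]<268],e[2]+42.7))
E
python3 -c "
from ring import *
ring(cv2.imread('pics/w9.png'),ctrl.get_obs())"
```

```text
tcp [597.63  18.13 177.31] inner(collar silhouette) z172..206 (array([596.33,  16.79]), np.float64(26.02), 40, np.float64(0.17)) (array([602.29,  27.89]), np.float64(21.2), 41, np.float64(0.15))
156 outer (array([594.62,  15.06]), np.float64(29.44), 21, np.float64(0.16))
160 outer (array([595.31,  16.3 ]), np.float64(28.83), 21, np.float64(0.16))
164 outer (array([596.  ,  17.55]), np.float64(28.23), 21, np.float64(0.15))
glass (array([596.3 ,  17.14]), np.float64(18.04), 114, np.float64(0.11))
```

servo_tool([
  [1, [0, 0.3, -1.5], 1.5],
  [1, [0, 0.3, -1.5], 3],
  [1, [0, 0.3, -1.5], 4.5],
  [1, [0, 0.3, -1.5], 6],
  [1, [0, 0.3, -1.5], 7.5],
  [1, [0, 0.3, -1.5], 9],
  [1, [0, 0.3, -1.5], 10.5],
  [1, [0, 0.3, -1.5], 12],
  [1, [0, 0.3, -1.5], 13.5],
  [1, [0, 0.3, -1.5], 15],
])

```text
t: 22.7
ee_pos: [598.6, 19.0, 177.1]
orientation: [2.466, 1.942, 0.008]
ft_force: [-1.3, 2.1, 15.4]
width: 51.5
grasp_force: 30.0
```

servo_tool([
  [1, [-0.4, 0, 0], 1.5],
  [1, [-0.4, 0, 0], 3],
  [1, [-0.4, 0, 0], 4.5],
  [1, [-0.4, 0, 0], 6],
  [1, [-0.4, 0, 0], 7.5],
  [1, [-0.4, 0, 0], 9],
  [1, [-0.4, 0, 0], 10.5],
  [1, [-0.4, 0, 0], 12],
  [1, [-0.4, 0, 0], 13.5],
  [1, [-0.4, 0, 0], 15],
])

```text
t: 23.53
ee_pos: [598.7, 18.8, 176.7]
orientation: [2.19, 2.247, 0.008]
ft_force: [3.0, 1.2, 8.4]
width: 51.6
grasp_force: 30.0
```

servo_tool([
  [1, [-0.5, 0, 0], 1],
  [1, [-0.5, 0, 0], 2],
  [1, [-0.5, 0, 0], 3],
  [1, [-0.5, 0, 0], 3],
  [1, [-0.5, 0, 0], 3],
])

```text
t: 23.95
ee_pos: [597.2, 18.7, 175.5]
orientation: [2.132, 2.303, 0.005]
ft_force: [2.0, 1.2, 5.6]
width: 51.4
grasp_force: 30.0
```

```bash
python3 -c "
from ring import *
o=ctrl.get_obs(); im=ctrl.get_image('wrist'); print(o['moment'],o['ft_force'],R.from_rotvec(o['orientation']).as_matrix()[:,2]); ring(im,o)"
```

```text
[ 0.2188832  -0.63176968  0.13407933] [2.03219599 1.16233171 5.61164902] [ 4.02085593e-03  2.29247185e-04 -9.99991890e-01]
tcp [597.17  18.68 175.54] inner(collar silhouette) z172..206 (array([597.08,  16.44]), np.float64(26.45), 39, np.float64(0.15)) (array([595.94,  29.37]), np.float64(21.38), 44, np.float64(0.16))
156 outer (array([598.58,   9.14]), np.float64(34.11), 21, np.float64(0.3))
160 outer (array([598.42,  10.7 ]), np.float64(33.4), 21, np.float64(0.29))
164 outer (array([598.27,  12.25]), np.float64(32.69), 21, np.float64(0.28))
glass (array([596.75,  17.45]), np.float64(18.05), 114, np.float64(0.11))
```

It has started to drop (z 175.5). Pressing down gently.

servo_tool([
  [1, [0.3, 0.2, -1], 0],
  [1, [0.3, 0.2, -2], 1],
  [1, [0.3, 0.2, -3], 1],
  [1, [0.3, 0.2, -4], 0],
  [1, [0.3, 0.2, -4], 0],
  [1, [0.3, 0.2, -4], 0],
])

```text
t: 24.5
ee_pos: [597.4, 18.8, 171.9]
orientation: [2.131, 2.304, 0.004]
ft_force: [0.6, 1.6, 9.9]
width: 51.3
grasp_force: 30.0
```

servo_tool([
  [1, [0, 0.3, -1], 0],
  [1, [0, 0.3, -2], 0],
  [1, [0, 0.3, -3], 0],
  [1, [0, 0.3, -4], 0],
  [1, [0, 0.3, -4], 0],
  [1, [0, 0.3, -4], 0],
])

```text
t: 25.0
ee_pos: [597.5, 19.1, 168.4]
orientation: [2.131, 2.304, 0.004]
ft_force: [0.4, 2.0, 12.6]
width: 51.7
grasp_force: 30.0
```

servo_tool([
  [1, [0, 0.2, -1], 0],
  [1, [0, 0.2, -2], 0],
  [1, [0, 0.2, -3], 0],
  [1, [0, 0.2, -4], 0],
  [1, [0, 0.2, -4], 0],
  [1, [0, 0.2, -4], 0],
])

```text
t: 25.5
ee_pos: [597.6, 19.1, 165.1]
orientation: [2.131, 2.304, 0.004]
ft_force: [-2.1, 0.3, 18.0]
width: 51.8
grasp_force: 30.0
```

servo_tool([
  [1, [0, 0, -1], 0],
  [1, [0, 0, -2], 0],
  [1, [0, 0, -2], 0],
  [1, [0, 0, -2], 0],
  [1, [0, 0, -2], 0],
])

```text
t: 25.92
ee_pos: [597.7, 19.2, 164.8]
orientation: [2.131, 2.303, 0.005]
ft_force: [-6.9, 0.7, 31.5]
width: 50.9
grasp_force: 30.0
```

servo_tool([
  [1, [-0.6, 0, 0.6], 0],
  [1, [-0.6, 0, 0.6], 0],
  [1, [-0.6, 0, 0.6], 0],
  [1, [-0.6, 0, 0.6], 0],
  [1, [-0.6, 0, 0.6], 0],
  [1, [-0.6, 0, 0.6], 0],
  [1, [-0.6, 0, 0.6], 0],
])

```text
t: 26.5
ee_pos: [597.6, 19.2, 164.9]
orientation: [2.13, 2.302, 0.006]
ft_force: [-3.2, 0.7, 25.5]
width: 51.4
grasp_force: 30.0
```

```bash
python3 -c "
from ring import *
o=ctrl.get_obs(); im=ctrl.get_image('wrist'); s=ctrl.get_image('scene'); print(o['ee_pos'],o['ft_force'],o['width'],o['grasp_force'],R.from_rotvec(o['orientation']).as_matrix()[:,2])
g=cv2.cvtColor(im,6);print(g[184:198:2,244:268:4])
ring(im,o); print(mid(blobs(s,(0,130,80),(7,255,255),(180,120,265,195))))
og=mid(blobs(s,(5,120,80),(20,255,255),(235,200,290,250))); print(og,proj(cam('scene'),(597,18.3,204)))"
```

```text
[597.64338228  19.18158419 164.88943096] [-3.24129793  0.72059031 25.45053116] 51.366688117362976 30.026838099583983 [ 6.15901273e-03 -2.03043077e-04 -9.99981012e-01]
[[144 194 231 216 205 163]
 [248 248 242 237 247 245]
 [187 137 191 151 115 155]
 [ 32  35 128  98  23  25]
 [ 27  27  31  19  31  21]
 [ 33  25  33  21  36  27]
 [ 29  26  32  18  32  26]]
tcp [597.64  19.18 164.89] inner(collar silhouette) z172..206 (array([597.52,  16.48]), np.float64(26.7), 37, np.float64(0.19)) (array([596.31,  29.47]), np.float64(21.62), 40, np.float64(0.17))
156 outer (array([598.67,   7.96]), np.float64(36.11), 19, np.float64(0.37))
160 outer (array([598.51,   9.64]), np.float64(35.32), 19, np.float64(0.37))
164 outer (array([598.34,  11.33]), np.float64(34.53), 19, np.float64(0.36))
glass (array([597.26,  17.71]), np.float64(18.09), 113, np.float64(0.11))
[([220, 147, 9, 14, 90], [224.4, 153.3])]
[([256, 221, 15, 15, 61], [263.9, 230.2])] [260.04964581 226.27246041]
```

The lens is against the hard stop with about 25 N of push and 30 N of grip, square to the mount, and the plug hasn't moved in the tray. Handing in.

```bash
python3 -c "
from workcell import ctrl
print(ctrl.close_job())"
```

```text
the job is handed in; nothing more can be done
None
```

The dust plug is in the blue tray and the orange-band lens is keyed over the pins and held home with about 25 N of push, so you can nip up the grub screw; the job is handed in, but no pass/fail result came back.

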